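# Set the vacuum zone selector

### The arm

A 6-joint arm with a two-finger parallel gripper is mounted at the origin on a cart in front of the work surface, level with it; the furniture and walls round the work are solid. World frame = base frame: x ahead of the robot, y to its left, z up, the work surface at z = 0. Lengths are in mm, angles in rad, forces in N, time in s.
With the tool pointing down it reaches from about 400 to 925 mm from the base axis. Payload 12.5 kg.
Tool frame: the origin (TCP) lies at the very end of the fingers, on their centre line; the grasp point (between the pads) lies grip_depth behind it (grip_depth is the distance from the TCP to the grasp point, in mm); z points along the fingers, y is the line along which they close (so a half turn about z gives the same grasp; the last joint's range is limited). The gripper opens to 95 mm and grips with 3 to 60 N. Pads are 20 mm wide; open, the fingers measure 119 mm over their backs; the gripper's body (75 mm by 180 mm) begins 59 mm behind the grasp point.
Start: joints at [1.033, 0.491, 1.559, -0, 1.092, -0.106], TCP at [261.554, 567.661, 189.561] pointing down, gripper open.
Joint ranges: [-3.1, 3.1], [-0.84, 2.19], [0.05, 2.79], [-1.13, 4.28], [0.06, 2.93], [-2.69, 2.69]. Speed limits (rad/s): [2.22, 2.22, 2.79, 3.14, 3.14, 3.14].

### API

Orientations are given as [roll, pitch, yaw] about the fixed x, y, z axes, in that order (R = Rz(yaw) Ry(pitch) Rx(roll)).
In Python, from cell import state, read_camera, job_done, grip_depth gives the robot as it stands.
- The arm moves only by the tool drive_tool, never from a script. Its argument "targets" is a list of rows, each an object with "jaw": the opening, from 0 (shut) to 1 (fully open); "travel": the shift along the tool's x, y, z in m, a list of three; "twist": the turn about the tool's z in rad. In form: [{"jaw": jaw, "travel": [tx, ty, tz], "twist": twist}, ...]. A call has 1 to 8 rows; each row is the pose to reach, as a shift and turn from the pose commanded when the call began, along the tool's axes at that moment; what a row does not reach only later rows make up. A row lasts 1/12 s, in which the tool goes at most 41.7 mm and 7.16 degrees, less where a joint would pass 70% of its speed; a pose out of reach is approached as far as the arm can. A call with a gripper value outside its range is refused whole. The fingers move at their own pace and stop on an object; the grip force is fixed at half the most. Time passes only in rows, so rows that repeat a pose let the fingers close. It gives the time, the measured TCP pose, the force, the opening and the grip force at its end, in the units of the state.
- state(): the state, without advancing time (a new reading comes with each control period).
- read_camera(name): name is "scene" or "top"; returns a dict with "frame" (480x640x3 uint8, red, green, blue), "fx", "fy", "cx", "cy" (pixels), "R" (3x3) and "t" (3): a world point X has camera coordinates R X + t. Camera axes: x right, y down, z forward; pixel columns grow to the right and rows downward; lengths in mm; the calibration is good to about 2 mm. A picture is of the moment at which its call begins. There is no depth.
- job_done(): hands the job in; it is judged then, once.
The state is a dict: "t": time; "joints": joint angles; "qvel": joint speeds; "tau": joint torques, N m; "eef_pos": TCP position; "tcp_rot": TCP orientation; "ft_force": force on the tool from outside, world axes, zero at the start; "moment": the same for the moment, N m; "opening": opening from 0.0 (shut) to 1.0 (fully open); "grip_force": force on a finger pad.
Only numpy, scipy, OpenCV 4.12 (cv2) and the standard library are available. Lean on these libraries where they do the work, as an engineer would, in place of code of your own. Each camera call takes 0.05 s, during which the arm holds its last target. There are 200 camera calls.

### The job

Set the vacuum zone on the grey selector box: with a fingertip, flick the front edge of the black thumbwheel to the right until its red mark clicks into line with the white pointer behind it, without letting it run a click past, and take the finger off the wheel. Only then press the green button fully down to confirm, let it spring back and move clear. Pick nothing up and leave the loose collets, nut and tools around it as they are.

Things in the scene. Friction and masses are not known exactly. Their poses are not given: they have to be found in the camera images.
- selector: Grey selector box, fixed to the table; origin on the table under the wheel's axis. +x to its back (pointer), -x to its front, +y its left, z up; may be yawed. Body 28 mm high, x -28 to +66 mm, y -50 to +120 mm: the front of the wheel overhangs it, with free space there down to the table.
- wheel_axis (a point): Centre of the black thumbwheel, 37 mm above the table; axes as the box, does not turn. Wheel: disc of radius 37 mm with 8 radial teeth (8 mm wide, out to radius 55 mm), from 30 to 44 mm above the table, nothing higher than 46. Clicked, its teeth stand at 22.5, 67.5, 112.5.. degrees about the axis: a gap at the very front (-x), the next teeth 17 to 21 mm left and right of it.
- wheel (a joint): Turn of the wheel, rad; 0: red mark at pointer; grows counter-clockwise from above (front edge moves to the box's right, -y). A click is 0.785; starts 2 to 4 clicks below 0. A spring detent pulls it to the nearest click, so pushing a tooth 0.6 to 0.9 of a click is enough; a few N at the tooth. Stops at -3.5 and +1.9.
- enter_top (a point): Centre of the top of the green push button, 28 mm across, 46 mm above the table when out, in a black round housing 44 mm across whose top is 6 mm lower; on the box, 10 mm back and 85 mm left of the wheel's axis. Pressed straight down.
- red_mark (a point): Middle of the red mark on the top face of the wheel, 32 mm from the axis, in the gap between two teeth, 44.5 mm above the table; it turns with the wheel.
- pointer_tip (a point): Tip of the small white pointer post behind the wheel, 56 mm from the wheel's axis along the box's +x, 44 mm above the table. The wheel is set when the red mark rests on the line from axis to pointer.
- enter (a joint): Travel of the green button, m: 0 out, 0.006 fully down (about 5 N); springs back when let go.
- collet_a: grey steel collet, a tapered cylinder 32 mm across, 42 mm tall, standing just right of the selector; origin under its centre. A loose bystander.
- collet_b: a second grey steel collet, 32 mm across, 42 mm tall, standing left of the selector; origin under its centre. A loose bystander.
- nut: grey notched collet nut, 50x54 mm, 24 mm tall, lying on the table left of the selector; origin under its centre. A loose bystander.
- tape_measure: yellow tape measure, 36x76x66 mm, between the aluminium rails to the right; origin under its centre. A loose bystander.
- hex_key: grey L-shaped hex key, 40x140x9 mm, lying flat to the right of the selector; origin under its centre. A loose bystander.

How it is judged (in metres and radians):
On the way, in this order (a step that is already met when the one before it is completed fails the run):
1. the red mark rests at the pointer, within 8 degrees, and no finger is on the wheel (value of joint wheel between -0.14 and 0.14 rad and velocity of joint wheel between -0.05 and 0.05 rad/s and contact force between each of the arm, the fingers and selector below 0.2 N), for 0.2 s.
2. the green button is pressed down (4.5 mm of its 6 mm or more) (value of joint enter above 0.0045 m), for 0.05 s.
At the end, for the whole second after the job is handed in: The wheel rests with its red mark at the white pointer within 8 degrees (0.14 rad), the green button has been pressed after that and is out again, and the loose things are within 15 mm of where they stood (value of joint wheel between -0.14 and 0.14 rad and velocity of joint wheel between -0.05 and 0.05 rad/s and value of joint enter below 0.0015 m); the robot touches nothing.
It fails at once if the wheel is run past the pointer by more than half a click (value of joint wheel above 0.45 rad).
It fails at once if the green button is pressed while the red mark is not at the pointer (value of joint enter above 0.002 m and not (value of joint wheel between -0.2 and 0.2 rad)).
It fails at once if a loose collet, the nut, the tape measure or the hex key is moved more than 15 mm or lifted (distance of any of collet_a, collet_b, nut, tape_measure, hex_key from where it was at the start of the episode above 0.015 m).
It also fails if it takes over 48 s, if anything falls off the work surface, if the arm or the gripper's body presses on something with over 40 N, if the wrist force passes 120 N, or if a joint passes its speed limit or range.

## Working session

There is one attempt and no reset: what is moved stays moved. The work goes in short steps, Python scripts to look and compute and a tool call to move; the robot and the scene stay as the last step left them, time stands still between calls to the robot, and variables do not carry over. Pictures are saved under pics/ and viewed, at most 10 in all, crops included, and the job is handed in when it is done.

Besides the shell and the picture viewer there is one more tool, called after ">>>" as name([rows], argument=value, ...), one row to a line, values as JSON. drive_tool: Moves the arm, as the interface text tells. Its arguments: {"type":"object","properties":{"targets":{"type":"array"}},"required":["targets"]}

```bash
mkdir -p pics; ls
cat > h.py <<'E'
import numpy as np,cv2
from cell import *
def ray(c,u,v,z):
    R=np.array(c["R"]);t=np.array(c["t"]).ravel()
    d=R.T@np.array([(u-c["cx"])/c["fx"],(v-c["cy"])/c["fy"],1]);o=-R.T@t
    return o+d*(z-o[2])/d[2]
def proj(c,X):
    p=np.array(c["R"])@np.array(X,float)+np.array(c["t"]).ravel()
    return p[0]/p[2]*c["fx"]+c["cx"],p[1]/p[2]*c["fy"]+c["cy"]
def snap(n,f):
    c=read_camera(n);cv2.imwrite(f,cv2.cvtColor(c["frame"],cv2.COLOR_RGB2BGR));return c
E
python3 - <<'E'
from h import *
s=state();print(s,grip_depth)
for n in("top","scene"):
    c=snap(n,f"pics/{n}0.png");print(n,c["fx"],c["R"],c["t"])
E
```

```text
pics
{'t': 0.0, 'joints': array([ 1.03341295e+00,  4.91546321e-01,  1.55946420e+00, -8.02986426e-06,
        1.09170839e+00, -1.05597016e-01]), 'qvel': array([ 3.53204562e-04, -7.90133914e-04, -3.16433400e-04,  1.49984642e-03,
       -8.06423996e-05, -7.45291071e-04]), 'tau': array([-1.25213563e-03, -6.12639499e+01, -2.58188760e+01,  6.92002242e-02,
        4.81184316e-02, -7.13330587e-05]), 'eef_pos': array([261.39300479, 567.4028655 , 188.96491286]), 'tcp_rot': array([-3.14047191e+00, -1.11627362e-04,  2.70980993e+00]), 'ft_force': array([-0.28972337,  0.8607746 , -0.35294644]), 'moment': array([ 0.01324292,  0.05453505, -0.0400494 ]), 'grip_force': 0.0, 'opening': 0.9998788228479776} 18.8
top 477.8920651909364 [[-0.02714067 -0.99962924 -0.00218232]
 [-0.9924909   0.0272072  -0.11925425]
 [ 0.11926941 -0.00107071 -0.99286135]] [243.30423313 468.34137196 986.35168774]
scene 464.8338692196254 [[ 0.85126347 -0.52464488 -0.00991236]
 [-0.39964677 -0.63597476 -0.66016556]
 [ 0.34004847  0.56593627 -0.75105471]] [-280.35062128  368.71896024  966.18640092]
```

View pics/top0.png

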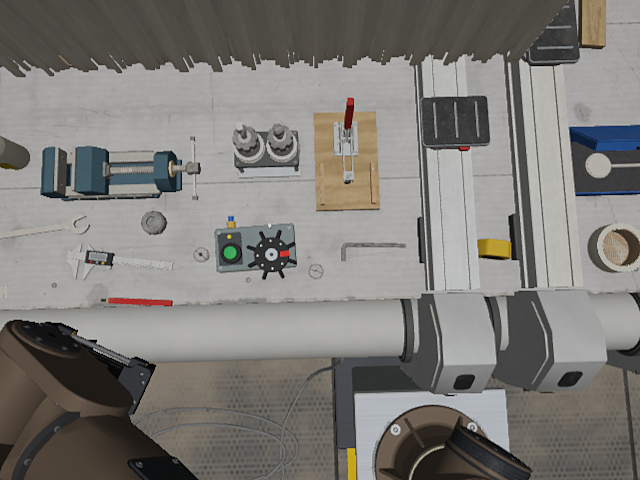

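View pics/scene0.png

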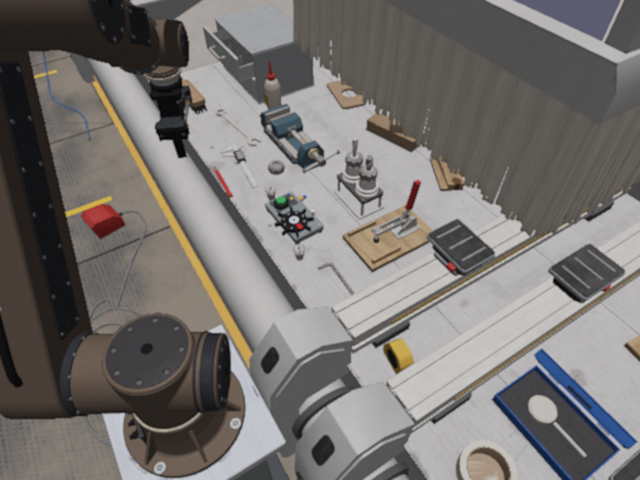

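The top view shows the wheel near (271,254), the green button near (231,253) and the red mark near (285,253), on the right. Next I'll enlarge it.

Run:
```python
from h import *
im=cv2.imread("pics/top0.png")[205:290,200:330]
cv2.imwrite("pics/c0.png",cv2.resize(im,None,fx=6,fy=6,interpolation=cv2.INTER_CUBIC))
im=cv2.imread("pics/scene0.png")[180:270,240:350]
cv2.imwrite("pics/c1.png",cv2.resize(im,None,fx=6,fy=6,interpolation=cv2.INTER_CUBIC))
```

```text
(no output)
```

View pics/c0.png

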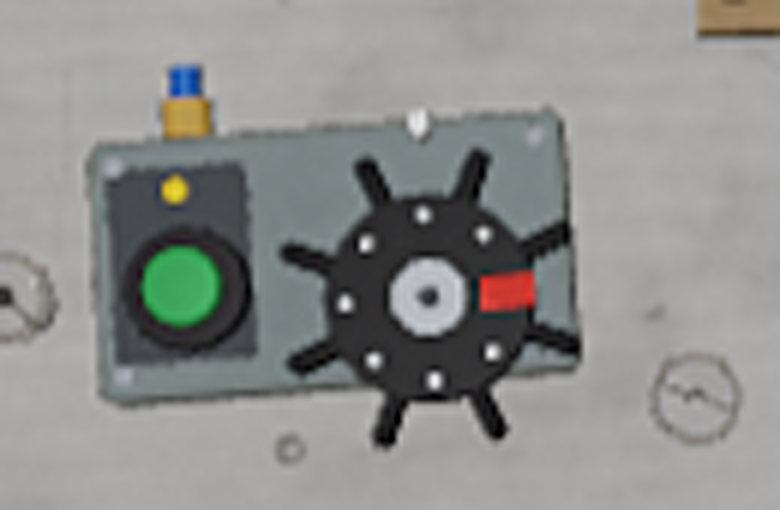

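View pics/c1.png

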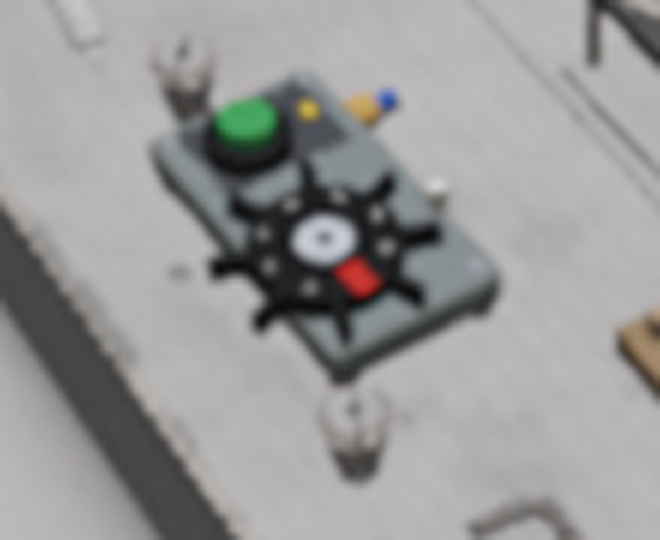

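The crop shows the hub at (428,296), the pointer at (419,124), the red mark at (508,291) and the button at (181,286). The red mark sits about 90° clockwise of the pointer, so the wheel needs 2 clicks.

Run:
```python
from h import *
c=read_camera("top");f=lambda x,y,z:ray(c,200+(x+.5)/6-.5,205+(y+.5)/6-.5,z)
W=f(428,296,46);P=f(419,124,44);B=f(181,286,46);M=f(508,291,44.5)
print("W",W,"P",P,"B",B,"M",M)
print([np.linalg.norm((a-W)[:2]) for a in(P,B,M)],"expect 56 85.6 32")
a=lambda p:np.degrees(np.arctan2(*(p-W)[1::-1]));print("yaw",a(P),a(B)-np.degrees(np.arctan2(85,10)),"mark",a(M)-a(P))
s=read_camera("scene");g=lambda x,y,z:ray(s,240+(x+.5)/6-.5,180+(y+.5)/6-.5,z)
print("scene W",g(324,239,46),"B",g(247,120,46),"colletA top",g(355,405,42),f(696,398,42))
```

```text
W [446.07634369 326.42698387  46.        ] P [506.7167254  328.81695622  44.        ] B [451.89762905 411.9955599   46.        ] M [447.19862451 298.78192203  44.5       ]
[np.float64(60.6874605077948), np.float64(85.76636034917104), np.float64(27.66783255352576)] expect 56 85.6 32
yaw 2.2569860136958244 2.8179646975705737 mark -89.93227913646838
scene W [445.00095765 323.67099689  46.        ] B [452.28349377 410.40216102  46.        ] colletA top [409.39096244 233.93831722  42.        ] [408.45557821 234.56007366  42.        ]
```

```bash
python3 - <<'E'
from h import *
from scipy.optimize import least_squares
T,S=read_camera("top"),read_camera("scene")
obs=[(T,250,305,1),(T,250,357,-1),(S,240,225,1),(S,260,260,1)]
def res(p):
    x0,z0,r=p;o=[]
    for c,u,v,s in obs:
        R=np.array(c["R"]);C=-R.T@np.array(c["t"]).ravel()
        d=(R.T@[(u-c["cx"])/c["fx"],(v-c["cy"])/c["fy"],1])[[0,2]];d/=np.linalg.norm(d)
        w=np.array([x0,z0])-C[[0,2]];o.append((d[0]*w[1]-d[1]*w[0])+0);o[-1]=abs(o[-1])-r
    return o
for z in(-150,0,100):
    q=least_squares(res,[300,z,50]);print(q.x,q.fun)
E
python3 -c "
import cv2
im=cv2.imread('pics/scene0.png')[60:360,80:340];cv2.imwrite('pics/c2.png',cv2.resize(im,None,fx=2,fy=2))"
```

```text
[281.72015083 -80.4703984   58.62704108] [ 1.44608541e-01 -2.87301519e-03  4.59390204e+00 -4.73563757e+00]
[281.72015079 -80.47039645  58.62704079] [ 1.44608890e-01 -2.87299224e-03  4.59390185e+00 -4.73563774e+00]
[301.7962639  230.26146101  42.39382486] [ 2.83550305e-03 -7.69050642e-02 -3.34232093e+00  3.41639049e+00]
```

View pics/c2.png

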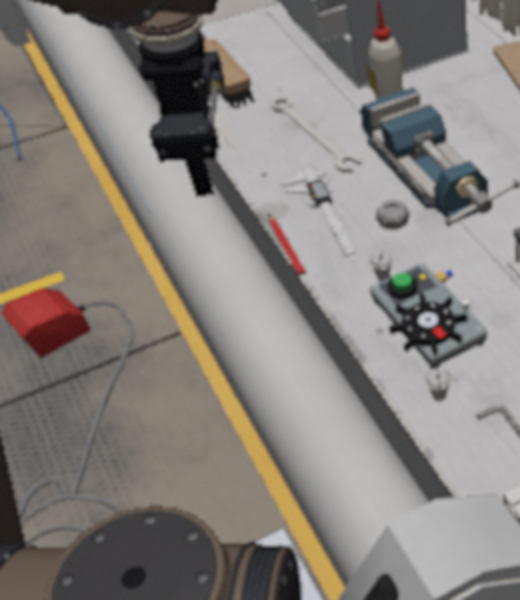

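The tube's top lies below table level, so it isn't in the way. Moving above the starting point left-front of the wheel, with the jaw shut.

>>> drive_tool([
  {"jaw":0,"travel":[-0.202,-0.135,0.08],"twist":1.094},
  {"jaw":0,"travel":[-0.202,-0.135,0.08],"twist":1.094},
  {"jaw":0,"travel":[-0.202,-0.135,0.08],"twist":1.094},
  {"jaw":0,"travel":[-0.202,-0.135,0.08],"twist":1.094},
  {"jaw":0,"travel":[-0.202,-0.135,0.08],"twist":1.094},
  {"jaw":0,"travel":[-0.202,-0.135,0.08],"twist":1.094},
  {"jaw":0,"travel":[-0.202,-0.135,0.08],"twist":1.094},
  {"jaw":0,"travel":[-0.202,-0.135,0.08],"twist":1.094},
])

```text
t: 0.97
eef_pos: [389.6, 358.1, 108.7]
tcp_rot: [-3.14, 0.001, 1.7]
ft_force: [0.3, -0.0, -0.8]
opening: 0.498
grip_force: 0.0
```

>>> drive_tool([
  {"jaw":0,"travel":[0,0,0],"twist":0.085},
  {"jaw":0,"travel":[0,0,0],"twist":0.085},
  {"jaw":0,"travel":[0,0,0],"twist":0.085},
  {"jaw":0,"travel":[0,0,0],"twist":0.085},
  {"jaw":0,"travel":[0,0,0],"twist":0.085},
  {"jaw":0,"travel":[0,0,0],"twist":0.085},
  {"jaw":0,"travel":[0,0,0],"twist":0.085},
  {"jaw":0,"travel":[0,0,0],"twist":0.085},
])

```text
t: 1.63
eef_pos: [388.4, 360.6, 109.6]
tcp_rot: [3.142, -0.0, 1.626]
ft_force: [-0.2, -0.3, 0.9]
opening: 0.006
grip_force: 0.0
```

Run:
```python
from h import *
s=state();print(s["eef_pos"],s["tcp_rot"],s["opening"])
c=snap("scene","pics/s1.png");t=snap("top","pics/t1.png")
a=cv2.imread("pics/s1.png")[160:280,220:360];b=cv2.imread("pics/t1.png")[205:325,200:340]
cv2.imwrite("pics/c3.png",np.hstack([cv2.resize(i,(400,343),interpolation=cv2.INTER_CUBIC) for i in(a,b)]))
print(proj(c,s["eef_pos"]))
```

```text
[388.43530642 360.61344245 109.55495825] [ 3.14151993e+00 -6.84446903e-05  1.62558586e+00] 0.005798931562400869
(np.float64(266.6184816191395), np.float64(202.46486126131103))
```

View pics/c3.png

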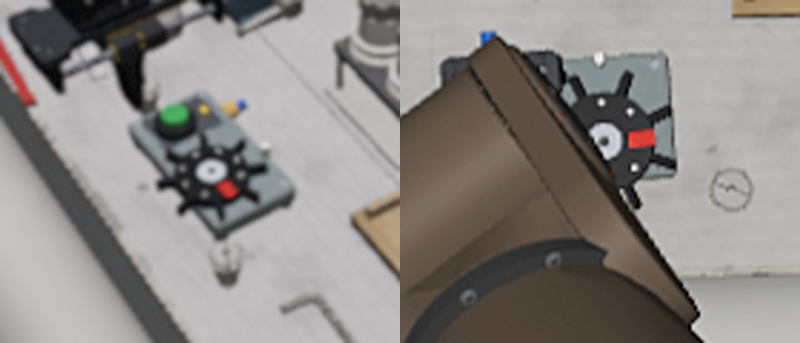

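The finger is where I expected, left-front of the wheel. Lowering it, then pushing.

>>> drive_tool([
  {"jaw":0,"travel":[0,0,0.035],"twist":0},
  {"jaw":0,"travel":[0,0,0.06],"twist":0},
  {"jaw":0,"travel":[0,0,0.075],"twist":0},
  {"jaw":0,"travel":[0,0,0.075],"twist":0},
  {"jaw":0,"travel":[0,0,0.075],"twist":0},
])

```text
t: 2.15
eef_pos: [388.4, 360.4, 34.3]
tcp_rot: [-3.14, 0.001, 1.625]
ft_force: [0.3, 0.2, 0.6]
opening: 0.004
grip_force: 0.0
```

>>> drive_tool([
  {"jaw":0,"travel":[-0.006,0,0],"twist":0},
  {"jaw":0,"travel":[-0.011,0,0],"twist":0},
  {"jaw":0,"travel":[-0.015,0,0],"twist":0},
  {"jaw":0,"travel":[-0.019,0,0],"twist":0},
  {"jaw":0,"travel":[-0.023,0,0],"twist":0},
  {"jaw":0,"travel":[-0.027,0,0],"twist":0},
  {"jaw":0,"travel":[-0.03,0,0],"twist":0},
  {"jaw":0,"travel":[-0.033,0,0],"twist":0},
])

```text
t: 2.82
eef_pos: [390.4, 327.2, 34.6]
tcp_rot: [3.141, -0.0, 1.625]
ft_force: [0.8, 0.3, 0.1]
opening: 0.006
grip_force: 0.0
```

>>> drive_tool([
  {"jaw":0,"travel":[0,0,0],"twist":0},
  {"jaw":0,"travel":[0,0,0],"twist":0},
])

```text
t: 2.98
eef_pos: [390.4, 327.5, 34.6]
tcp_rot: [3.142, -0.0, 1.625]
ft_force: [0.0, 0.2, 0.7]
opening: 0.003
grip_force: 0.0
```

Run:
```python
from h import *
c=snap("scene","pics/s2.png")
cv2.imwrite("pics/c4.png",cv2.resize(cv2.imread("pics/s2.png")[170:280,230:350],None,fx=5,fy=5,interpolation=cv2.INTER_CUBIC))
```

```text
(no output)
```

View pics/c4.png

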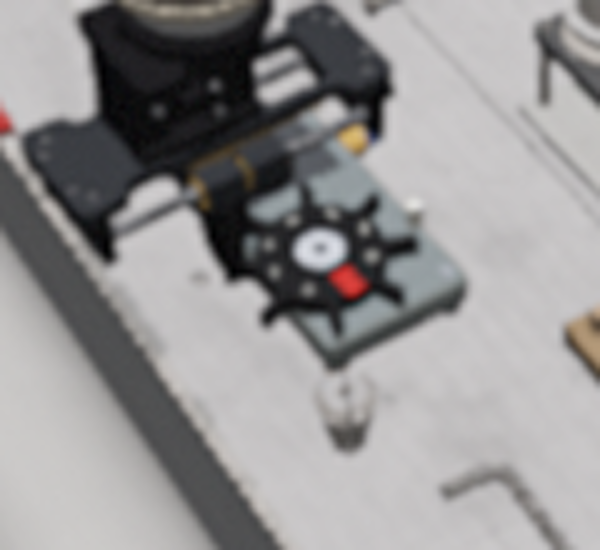

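The red mark looks unmoved at (349,283), so I'll compare the finger tip with the projected geometry.

Run:
```python
from h import *
c=read_camera("scene");s=state();print(s["eef_pos"],s["opening"])
q=lambda X:tuple(np.round([(a-o)*5 for a,o in zip(proj(c,X),(230,170))]))
print("tcp",q(s["eef_pos"]),"tcp+60",q(s["eef_pos"]+[0,0,60]))
W=np.array([445.5,325,0]);y=.045
for d in range(0,360,45):
    a=y+np.radians(d+22.5);print(d+22.5,q(W+[55*np.cos(a),55*np.sin(a),44]))
for d in(0,-45,-90,-135):
    a=y+np.radians(d);print("mark",d,q(W+[32*np.cos(a),32*np.sin(a),44.5]))
```

```text
[390.30545256 327.6828647   34.53442491] 0.004612741346934602
tcp (np.float64(227.0), np.float64(296.0)) tcp+60 (np.float64(218.0), np.float64(219.0))
22.5 (np.float64(375.0), np.float64(188.0))
67.5 (np.float64(301.0), np.float64(178.0))
112.5 (np.float64(237.0), np.float64(209.0))
157.5 (np.float64(218.0), np.float64(263.0))
202.5 (np.float64(258.0), np.float64(311.0))
247.5 (np.float64(335.0), np.float64(321.0))
292.5 (np.float64(401.0), np.float64(288.0))
337.5 (np.float64(417.0), np.float64(232.0))
mark 0 (np.float64(367.0), np.float64(223.0))
mark -45 (np.float64(375.0), np.float64(255.0))
mark -90 (np.float64(349.0), np.float64(283.0))
mark -135 (np.float64(304.0), np.float64(290.0))
```

Run:
```python
from h import *
a=cv2.imread("pics/scene0.png").astype(int);b=cv2.imread("pics/s2.png").astype(int)
v0,v1,u0,u1=205,242,264,304
print("cols",u0)
for v in range(v0,v1):
    print(v,"".join(("#" if b[v,u].sum()<150 else "+" if b[v,u].sum()<300 else ".") for u in range(u0,u1)),"".join(("#" if a[v,u].sum()<150 else "+" if a[v,u].sum()<300 else ".") for u in range(u0,u1)))
```

```text
cols 264
205 +###++++++++###+########+++............. ........++###############+++............
206 .+#+++++++#############++++............. .........++#############++++............
207 ..++..++##############++..++............ ..++......++##########++.+++............
208 ......++############++....++............ ...+.......++#######++....+#+...........
209 .....++##########+++......+#+........... ...++.......+++##+++......+#+..........+
210 ...+++++########++........+#+..........+ ...+++.......+++++........+#++.........+
211 +...+#++#######+..........+##++..+....+# ....+++......++++........++##+++.++..++#
212 .....+#########+.........+####+...++++## .....+++......+++.......++####++.++++###
213 ......+#########+.....+...+####+.++###++ ......+++.....+#++....++.+#####+++######
214 ......+##########++++++..++#####++###+++ .......+++....+###++++++.+###########+++
215 .......################+++#++++++####+.. ........++....+########++###+++++####+..
216 .......+##################+.......+##+.. .........++....+##########+......++##+.+
217 .......+#######++++++####+.........+##++ ..........++..
[... 1390 characters left out ...]
...+##+.....
234 ...................++....++.....+#+..... ..................+#+...+++.....+#+.....
235 ..........................+.....+#+..... .........................+++....+#+.....
236 ...........................+.....++..... ..........................+++....++....+
237 ...........................++....+....++ ...........................++....++...++
238 ............................++......++++ ............................++....++++++
239 .............................++...++++++ .............................+++.+++++++
240 ..............................++++++++.. .............................+++++++++..
241 ...............................+++++.... ..............................+++++++...
```

The visible tip sits about 5 px above the projected TCP, and nothing was touched. The closed fingertip may therefore end higher than reported. The space in front of the box is free down to the table, so I'll repeat the push lower.

>>> drive_tool([
  {"jaw":0,"travel":[0,0,-0.03],"twist":0},
  {"jaw":0,"travel":[0,0,-0.03],"twist":0},
  {"jaw":0,"travel":[0.033,-0.001,-0.03],"twist":0},
  {"jaw":0,"travel":[0.033,-0.001,-0.03],"twist":0},
  {"jaw":0,"travel":[0.033,-0.001,0],"twist":0},
  {"jaw":0,"travel":[0.033,-0.001,0.018],"twist":0},
  {"jaw":0,"travel":[0.033,-0.001,0.018],"twist":0},
  {"jaw":0,"travel":[0.033,-0.001,0.018],"twist":0},
])

```text
t: 3.75
eef_pos: [387.1, 360.2, 16.0]
tcp_rot: [-3.14, 0.001, 1.625]
ft_force: [0.5, 0.1, -0.3]
opening: 0.004
grip_force: 0.0
```

Run:
```python
from h import *
c=snap("scene","pics/s3.png");s=state();print(s["eef_pos"],proj(c,s["eef_pos"]),proj(c,s["eef_pos"]+[0,0,20]))
cv2.imwrite("pics/c5.png",cv2.resize(cv2.imread("pics/s3.png")[185:240,245:315],(700,550),interpolation=cv2.INTER_CUBIC))
```

```text
[387.60147262 360.52201529  16.88265229] (np.float64(269.5758942394049), np.float64(226.46715073394145)) (np.float64(268.90984958921695), np.float64(221.53788655634335))
```

View pics/c5.png

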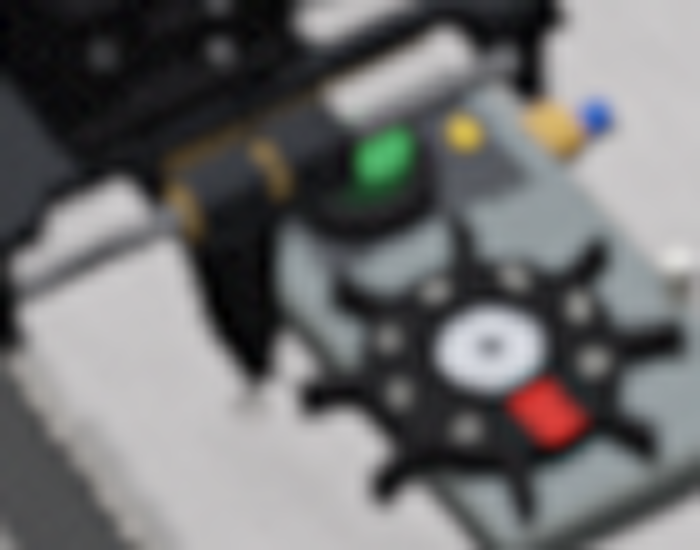

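>>> drive_tool([
  {"jaw":0,"travel":[0,0.003,0.008],"twist":0},
  {"jaw":0,"travel":[0,0.006,0.008],"twist":0},
  {"jaw":0,"travel":[-0.006,0.006,0.008],"twist":0},
  {"jaw":0,"travel":[-0.01,0.006,0.008],"twist":0},
  {"jaw":0,"travel":[-0.014,0.006,0.008],"twist":0},
  {"jaw":0,"travel":[-0.017,0.006,0.008],"twist":0},
  {"jaw":0,"travel":[-0.02,0.006,0.008],"twist":0},
  {"jaw":0,"travel":[-0.02,0.006,0.008],"twist":0},
])

```text
t: 4.47
eef_pos: [394.3, 340.1, 8.9]
tcp_rot: [-3.141, 0.0, 1.625]
ft_force: [0.2, 0.4, -0.1]
opening: 0.004
grip_force: 0.0
```

```bash
cat >> h.py <<'E'
from scipy.optimize import minimize_scalar
def mark():
    c=read_camera("scene");f=c["frame"].astype(int)[195:240,270:325]
    m=(f[...,0]>120)&(f[...,1]<90)&(f[...,2]<90);v,u=np.nonzero(m)
    k=np.array([u.mean()+270,v.mean()+195])
    d=np.arange(-200,60,.5)
    P=np.array([proj(c,[446+32*np.cos(.045+np.radians(a)),324+32*np.sin(.045+np.radians(a)),44.5]) for a in d])
    e=np.linalg.norm(P-k,axis=1);i=e.argmin();print("mark deg",d[i],"res px",round(e[i],2),"px",k.round(1),m.sum(),"eef",state()["eef_pos"].round(1),state()["ft_force"].round(1))
E
python3 -c "
from h import *
mark()"
```

```text
mark deg -70.5 res px 1.51 px [302.1 223.5] 33 eef [394.9 340.5   9. ] [ 0.2 -0.1  0.7]
```

The wheel has turned about 18°, in line with the geometry. Pushing another 11 mm.

>>> drive_tool([
  {"jaw":0,"travel":[-0.003,0,0],"twist":0},
  {"jaw":0,"travel":[-0.006,0,0],"twist":0},
  {"jaw":0,"travel":[-0.009,0,0],"twist":0},
  {"jaw":0,"travel":[-0.011,0,0],"twist":0},
  {"jaw":0,"travel":[-0.011,0,0],"twist":0},
  {"jaw":0,"travel":[-0.011,0,0],"twist":0},
])

```text
t: 5.02
eef_pos: [394.9, 329.3, 8.4]
tcp_rot: [-3.141, 0.001, 1.625]
ft_force: [-2.4, -1.7, -0.1]
opening: 0.005
grip_force: 1.6
```

```bash
python3 -c "
from h import *
mark()"
```

```text
mark deg -51.5 res px 1.9 px [303.3 221.3] 31 eef [395.  329.5   8.5] [-0.9 -3.   0.9]
```

>>> drive_tool([
  {"jaw":0,"travel":[0,-0.012,0],"twist":0},
  {"jaw":0,"travel":[0,-0.028,0],"twist":0},
  {"jaw":0,"travel":[0.015,-0.028,0],"twist":0},
  {"jaw":0,"travel":[0.032,-0.028,0],"twist":0},
  {"jaw":0,"travel":[0.032,-0.028,0],"twist":0},
])

```text
t: 5.48
eef_pos: [365.2, 362.6, 8.8]
tcp_rot: [3.14, -0.002, 1.626]
ft_force: [0.2, 0.8, 0.1]
opening: 0.003
grip_force: 0.0
```

```bash
python3 -c "
from h import *
mark()"
```

```text
mark deg -46.5 res px 2.05 px [303.3 220.7] 31 eef [364.9 361.4   8.6] [-0.1 -0.4 -0.5]
```

One click is done and the mark is at -45°. Repeating the same push.

>>> drive_tool([
  {"jaw":0,"travel":[0.001,0.028,0],"twist":0},
  {"jaw":0,"travel":[0,0.028,0],"twist":0},
  {"jaw":0,"travel":[-0.006,0.028,0],"twist":0},
  {"jaw":0,"travel":[-0.01,0.028,0],"twist":0},
  {"jaw":0,"travel":[-0.014,0.028,0],"twist":0},
  {"jaw":0,"travel":[-0.018,0.028,0],"twist":0},
  {"jaw":0,"travel":[-0.021,0.028,0],"twist":0},
  {"jaw":0,"travel":[-0.021,0.028,0],"twist":0},
])

```text
t: 6.2
eef_pos: [393.5, 339.6, 8.5]
tcp_rot: [-3.141, 0.001, 1.625]
ft_force: [-0.5, -0.6, -0.8]
opening: 0.004
grip_force: 0.0
```

>>> drive_tool([
  {"jaw":0,"travel":[-0.003,0,0],"twist":0},
  {"jaw":0,"travel":[-0.006,0,0],"twist":0},
  {"jaw":0,"travel":[-0.009,0,0],"twist":0},
  {"jaw":0,"travel":[-0.011,0,0],"twist":0},
  {"jaw":0,"travel":[-0.011,0,0],"twist":0},
  {"jaw":0,"travel":[-0.011,0,0],"twist":0},
])

```text
t: 6.7
eef_pos: [394.8, 329.3, 8.4]
tcp_rot: [-3.141, 0.001, 1.625]
ft_force: [-1.1, -2.5, 0.3]
opening: 0.009
grip_force: 1.6
```

```bash
python3 -c "
from h import *
mark()"
```

```text
mark deg 1.5 res px 1.93 px [302.2 215.9] 29 eef [394.9 329.5   8.5] [-2.2 -2.6  0.1]
```

Backing straight out and then lifting. The wheel can then settle.

>>> drive_tool([
  {"jaw":0,"travel":[0,-0.012,0],"twist":0},
  {"jaw":0,"travel":[0,-0.03,0],"twist":0},
  {"jaw":0,"travel":[0,-0.03,-0.03],"twist":0},
  {"jaw":0,"travel":[0,-0.03,-0.07],"twist":0},
  {"jaw":0,"travel":[0,-0.03,-0.1],"twist":0},
  {"jaw":0,"travel":[0,-0.03,-0.1],"twist":0},
  {"jaw":0,"travel":[0,-0.03,-0.1],"twist":0},
  {"jaw":0,"travel":[0,-0.03,-0.1],"twist":0},
])

```text
t: 7.42
eef_pos: [364.6, 328.2, 108.1]
tcp_rot: [3.142, -0.0, 1.625]
ft_force: [0.3, -0.3, -1.1]
opening: 0.008
grip_force: 0.0
```

```bash
python3 -c "
from h import *
mark();print(state()['tcp_rot'])
c=snap('scene','pics/s4.png')
cv2.imwrite('pics/c6.png',cv2.resize(cv2.imread('pics/s4.png')[180:250,250:330],(640,560),interpolation=cv2.INTER_CUBIC))"
```

```text
mark deg 5.5 res px 1.96 px [301.8 215.6] 26 eef [364.5 328.1 107.6] [ 1.2  0.  -0. ]
[-3.14059195e+00  4.90311625e-04  1.62499593e+00]
```

View pics/c6.png

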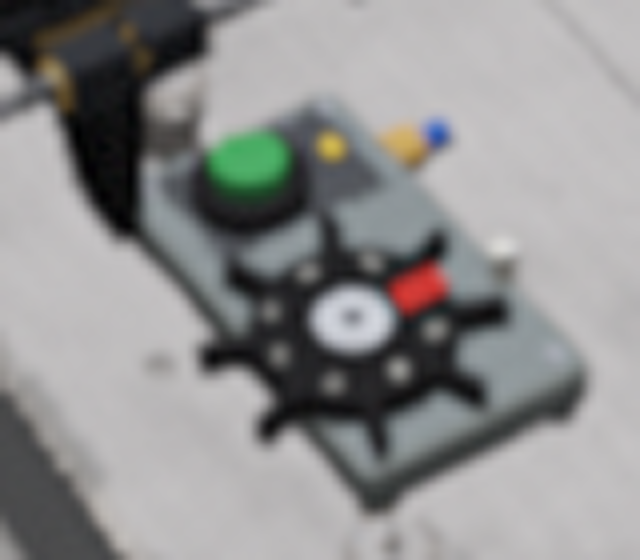

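The red mark at (418,287) lies on the line from the hub at (352,318) to the pointer at (503,248), so the wheel is set. Moving over the button.

>>> drive_tool([
  {"jaw":0,"travel":[0.078,0.0915,0],"twist":0},
  {"jaw":0,"travel":[0.078,0.0915,0],"twist":0},
  {"jaw":0,"travel":[0.078,0.0915,0],"twist":0},
  {"jaw":0,"travel":[0.078,0.0915,0],"twist":0},
  {"jaw":0,"travel":[0.078,0.0915,0.03],"twist":0},
  {"jaw":0,"travel":[0.078,0.0915,0.05],"twist":0},
  {"jaw":0,"travel":[0.078,0.0915,0.05],"twist":0},
  {"jaw":0,"travel":[0.078,0.0915,0.05],"twist":0},
])

```text
t: 8.18
eef_pos: [451.6, 410.4, 57.0]
tcp_rot: [-3.139, 0.002, 1.625]
ft_force: [-0.0, -0.2, 0.6]
opening: 0.007
grip_force: 0.0
```

>>> drive_tool([
  {"jaw":0,"travel":[0,0,0.004],"twist":0},
  {"jaw":0,"travel":[0,0,0.008],"twist":0},
  {"jaw":0,"travel":[0,0,0.012],"twist":0},
  {"jaw":0,"travel":[0,0,0.014],"twist":0},
  {"jaw":0,"travel":[0,0,0.014],"twist":0},
])

```text
t: 8.6
eef_pos: [452.3, 411.0, 44.5]
tcp_rot: [-3.142, -0.0, 1.625]
ft_force: [-0.8, -0.2, -0.3]
opening: 0.003
grip_force: 0.0
```

>>> drive_tool([
  {"jaw":0,"travel":[0,0,0.002],"twist":0},
  {"jaw":0,"travel":[0,0,0.004],"twist":0},
  {"jaw":0,"travel":[0,0,0.004],"twist":0},
])

```text
t: 8.85
eef_pos: [452.3, 411.0, 40.3]
tcp_rot: [-3.141, 0.0, 1.625]
ft_force: [-0.6, 0.4, -0.3]
opening: 0.004
grip_force: 0.0
```

>>> drive_tool([
  {"jaw":0,"travel":[0,0,0.002],"twist":0},
  {"jaw":0,"travel":[0,0,0.003],"twist":0},
  {"jaw":0,"travel":[0,0,0.003],"twist":0},
])

```text
t: 9.1
eef_pos: [452.3, 411.0, 37.3]
tcp_rot: [-3.141, 0.0, 1.625]
ft_force: [-0.3, -0.7, -0.4]
opening: 0.003
grip_force: 0.0
```

As the pictures suggested, the tip ends higher than the TCP. I'll keep stepping down and watch the force.

>>> drive_tool([
  {"jaw":0,"travel":[0,0,0.002],"twist":0},
  {"jaw":0,"travel":[0,0,0.003],"twist":0},
  {"jaw":0,"travel":[0,0,0.003],"twist":0},
])

```text
t: 9.35
eef_pos: [452.3, 411.0, 34.3]
tcp_rot: [-3.141, 0.0, 1.625]
ft_force: [0.2, -0.2, -0.1]
opening: 0.006
grip_force: 0.0
```

>>> drive_tool([
  {"jaw":0,"travel":[0,0,0.002],"twist":0},
  {"jaw":0,"travel":[0,0,0.003],"twist":0},
  {"jaw":0,"travel":[0,0,0.003],"twist":0},
])

```text
t: 9.6
eef_pos: [452.3, 411.0, 31.3]
tcp_rot: [-3.141, 0.0, 1.625]
ft_force: [0.4, -0.5, -0.2]
opening: 0.005
grip_force: 0.0
```

>>> drive_tool([
  {"jaw":0,"travel":[0,0,0.002],"twist":0},
  {"jaw":0,"travel":[0,0,0.003],"twist":0},
  {"jaw":0,"travel":[0,0,0.003],"twist":0},
])

```text
t: 9.85
eef_pos: [452.3, 411.0, 28.3]
tcp_rot: [-3.141, 0.0, 1.625]
ft_force: [0.0, 0.4, -0.1]
opening: 0.005
grip_force: 0.0
```

>>> drive_tool([
  {"jaw":0,"travel":[0,0,0.002],"twist":0},
  {"jaw":0,"travel":[0,0,0.003],"twist":0},
  {"jaw":0,"travel":[0,0,0.003],"twist":0},
])

```text
t: 10.1
eef_pos: [452.4, 411.0, 25.3]
tcp_rot: [-3.141, 0.0, 1.625]
ft_force: [-0.2, 0.2, 0.3]
opening: 0.004
grip_force: 0.0
```

Run:
```python
from h import *
mark()
c=snap("scene","pics/s5.png");s=state();p=s["eef_pos"]
print(proj(c,p),proj(c,p+[0,0,20]),proj(c,[452,411,46]))
f=c["frame"].astype(int)
for v in range(185,215):
    print(v,"".join(("G" if g>r+25 and g>b+10 else "#" if r+g+b<130 else "+" if r+g+b<300 else ".") for r,g,b in f[v,260:305]))
```

```text
mark deg 5.5 res px 1.96 px [301.8 215.6] 26 eef [452.4 411.   25.5] [ 0.3  0.5 -0.3]
(np.float64(281.191646831156), np.float64(204.56843298325998)) (np.float64(280.68023023730876), np.float64(199.55463289030396)) (np.float64(280.56145478563934), np.float64(199.49589017500458))
185 ++........++..+++#######+....................
186 .........++....+########+....................
187 ................+#######+....................
188 ................+#######+....................
189 +...............+#######+....................
190 ++..............+#######+....................
191 +................+######+....................
192 +................+######+....................
193 +................+######+....................
194 +.................######+....................
195 ........+++.++....+#####+..+++...............
196 ........++++++....+######+++++...............
197 .........+++++....GG#####++++................
198 .........+++++..GGGGG###GG+++................
199 ..........++...+GGGGGG#GGG++++...............
200 ..............++GGGGGGGGGG+++++++++..........
201 .............+++GGGGGGGGGG+#++++++++.........
202 ...........++++#GGGGGGGGGG##+++++++++........
203 ...........++++##GGGGGGGG+##++++++++.........
204 ............+++###GGGGGG####+++++............
205 .............++####++#+#####+++..............
206 .............++############++++..............
207 ..............++##########++..++.............
208 .......+.......++#######++....++.............
209 .......++.......++++++++......+++...........+
210 ........++.......+++++........+#+..........+#
211 ........+++.......++..........+#+++.......+##
212 ..........+.......++.........++###+...++++##+
213 ...........+......++++....+..++###++.++##+++.
214 ............+.....+##+++++++.++#####++#++++..
```

The tip at (282,199) is right at the button top, whose centre is (281,201). Keep going in small steps.

>>> drive_tool([
  {"jaw":0,"travel":[0,0,0.002],"twist":0},
  {"jaw":0,"travel":[0,0,0.003],"twist":0},
  {"jaw":0,"travel":[0,0,0.003],"twist":0},
])

```text
t: 10.45
eef_pos: [452.5, 411.1, 22.5]
tcp_rot: [3.141, -0.0, 1.625]
ft_force: [-0.7, -0.4, 3.6]
opening: 0.005
grip_force: 1.4
```

>>> drive_tool([
  {"jaw":0,"travel":[0,0,0.002],"twist":0},
  {"jaw":0,"travel":[0,0,0.003],"twist":0},
  {"jaw":0,"travel":[0,0,0.003],"twist":0},
])

```text
t: 10.7
eef_pos: [452.5, 411.1, 19.5]
tcp_rot: [3.141, -0.0, 1.625]
ft_force: [-1.2, -0.1, 4.5]
opening: 0.004
grip_force: 2.3
```

>>> drive_tool([
  {"jaw":0,"travel":[0,0,0.001],"twist":0},
  {"jaw":0,"travel":[0,0,0.002],"twist":0},
  {"jaw":0,"travel":[0,0,0.002],"twist":0},
])

```text
t: 10.95
eef_pos: [452.6, 411.2, 19.0]
tcp_rot: [3.141, -0.001, 1.625]
ft_force: [-3.0, -3.3, 18.6]
opening: 0.005
grip_force: 8.8
```

>>> drive_tool([
  {"jaw":0,"travel":[0,0,0.001],"twist":0},
  {"jaw":0,"travel":[0,0,0.001],"twist":0},
  {"jaw":0,"travel":[0,0,0.001],"twist":0},
])

```text
t: 11.2
eef_pos: [452.6, 411.2, 18.8]
tcp_rot: [3.14, -0.001, 1.625]
ft_force: [-6.0, -4.7, 27.0]
opening: 0.006
grip_force: 13.6
```

The force jump shows the button at its hard stop. Lifting clear.

>>> drive_tool([
  {"jaw":0,"travel":[0,0,-0.015],"twist":0},
  {"jaw":0,"travel":[0,0,-0.05],"twist":0},
  {"jaw":0,"travel":[0,0,-0.09],"twist":0},
  {"jaw":0,"travel":[0,0,-0.12],"twist":0},
  {"jaw":0,"travel":[0,0,-0.12],"twist":0},
  {"jaw":0,"travel":[0,0,-0.12],"twist":0},
  {"jaw":0,"travel":[0,0,-0.12],"twist":0},
  {"jaw":0,"travel":[0,0,-0.12],"twist":0},
])

```text
t: 11.87
eef_pos: [451.8, 410.6, 135.0]
tcp_rot: [-3.139, 0.001, 1.625]
ft_force: [-0.0, 0.2, -0.2]
opening: 0.005
grip_force: 0.0
```

Run:
```python
from h import *
mark()
c=snap("scene","pics/s6.png")
cv2.imwrite('pics/c7.png',cv2.resize(cv2.imread('pics/s6.png')[170:290,220:360],(700,600),interpolation=cv2.INTER_CUBIC))
```

```text
mark deg 5.5 res px 1.96 px [301.8 215.6] 26 eef [451.9 410.6 135. ] [0.7 0.5 0.2]
```

View pics/c7.png

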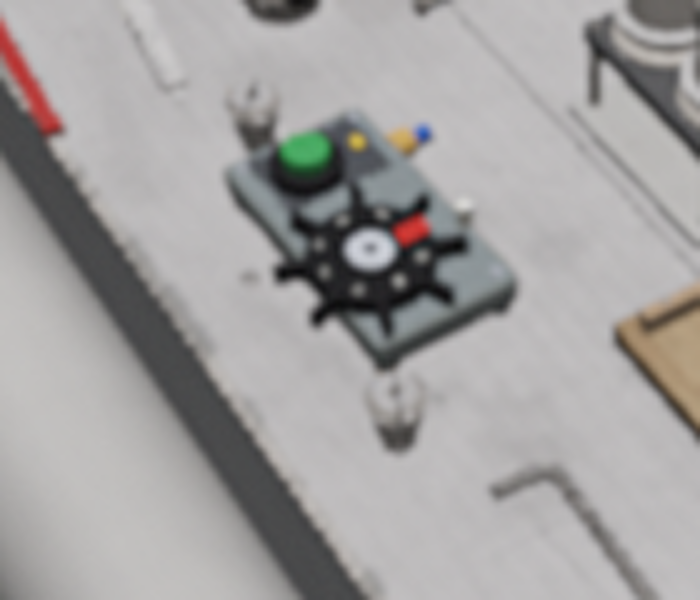

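The mark at (412,230) points at the pointer at (463,208), the button at (305,152) is out, both collets are still standing, and the arm is clear.

```bash
python3 -c "
from cell import *
print(job_done())"
```

```text
the job is handed in; nothing more can be done
None
```

I turned the wheel two clicks so the red mark lines up with the pointer, then pressed the green button to its stop and let it spring back; the collets and hex key looked undisturbed, I didn't re-check the nut or tape measure, and the job is handed in with no verdict shown.

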